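# Sort the empties for the recycler

## Task

The recycler is coming: stand the three squashed plastic bottles upright, side by side, on the floor of the turquoise basin, and stand the two opened, empty tins mouth up on the floor of the plastic box. The whole bottle, the unopened tin and the can opener are still wanted: leave them where they are.

Things in the scene. Friction and masses are not known exactly. Their poses are not given: they have to be found in the camera images.
- squashed_blue_center (a point): empty PET bottle squashed end to end: a squat pleated pale-blue puck 60 to 70 mm wide, about 45 mm high, with a 25 mm neck (50 to 68 mm up) and a blue screw cap 30 mm across (68 to 88 mm up), by which to take it. Stands upright, 88 mm high, about 30 g. Point: on the axis, 44 mm above the underside (34 mm below mid-cap); z up the axis. Goes into the basin.
- squashed_red_center (a point): empty PET bottle squashed end to end: a squat pleated pale-blue puck 60 to 70 mm wide, about 45 mm high, with a 25 mm neck (50 to 68 mm up) and a red screw cap 30 mm across (68 to 88 mm up), by which to take it. Stands upright, 88 mm high, about 30 g. Point: on the axis, 44 mm above the underside (34 mm below mid-cap); z up the axis. Goes into the basin.
- squashed_white_center (a point): empty PET bottle squashed end to end: a squat pleated pale-blue puck 60 to 70 mm wide, about 45 mm high, with a 25 mm neck (50 to 68 mm up) and a white screw cap 30 mm across (68 to 88 mm up), by which to take it. Stands upright, 88 mm high, about 30 g. Point: on the axis, 44 mm above the underside (34 mm below mid-cap); z up the axis. Goes into the basin.
- open_tin_a_center (a point): opened, empty food tin, red label: upright steel cylinder 58 mm across, 64 mm high, no top, so that the gold-lacquered inside shows from above; wall 2 mm, about 45 g. Point: on the axis half-way up, 32 mm above the underside; z up the axis, towards the open mouth. Goes into the plastic box.
- open_tin_b_center (a point): opened, empty food tin, red label: upright steel cylinder 58 mm across, 64 mm high, no top, so that the gold-lacquered inside shows from above; wall 2 mm, about 45 g. Point: on the axis half-way up, 32 mm above the underside; z up the axis, towards the open mouth. Goes into the plastic box.
- whole_bottle_center (a point): look-alike that stays: a whole, unsquashed PET bottle of the same pale-blue clear plastic with a blue cap and a green label band, kept for refilling. 58 mm across, 150 mm high, light (35 g) and easily tipped. Point on the axis, 75 mm above the underside.
- sealed_tin_center (a point): look-alike that stays: an unopened, full tin with the same red label, 58 mm across and 64 mm high, closed by a flat silver top with two ring beads; 200 g. Point on the axis, 32 mm above the underside.
- can_opener: stainless steel can opener lying flat on the table beyond the other things, about 185 mm long, 50 mm wide and 35 mm high at its butterfly key; stays where it is. Origin on the table near its middle; handles towards its -x, cutting head towards +x.
- basin: round turquoise plastic wash basin, fixed, open at the top: 95 mm high, about 280 mm across at the rim, sloping in to a flat floor 216 mm across inside; floor 5 mm above the table. Origin on its axis at the underside; z up. Takes the three squashed bottles, standing side by side.
- box: open milky-clear polypropylene box, fixed, standing on its dark-blue lid (184 x 254 mm), unclipped snap latch hanging on the front. Inside 162 mm (its x) by 232 mm (its y, left-right); inner floor 14 mm and rim 88 mm above the table. Origin on the table under its centre; x away from the latch, z up. Takes the two empty tins, standing side by side.

How it is judged:
At the end, for the whole second after the job is handed in: Squashed bottles stand in the basin (within 100 mm of its axis) and open tins mouth up in the box, on the floor to 12 mm, leaning under 0.35 and 0.3 rad, released and at rest; whole bottle and sealed tin within 30 mm, can opener within 40 mm of their starts, not tipped (horizontal distance between each of squashed_blue_center, squashed_red_center, squashed_white_center and basin below 0.1 m and z of squashed_blue_center in the frame of basin between 0.035 and 0.062 m and angle between each of squashed_blue_center, squashed_red_center, squashed_white_center's own z axis and vertical below 0.35 rad and linear speed of each of squashed_blue, squashed_red, squashed_white, open_tin_a, open_tin_b below 0.03 m/s and z of squashed_red_center in the frame of basin between 0.035 and 0.062 m and z of squashed_white_center in the frame of basin between 0.035 and 0.062 m and x of open_tin_a_center in the frame of box between -0.056 and 0.056 m and y of open_tin_a_center in the frame of box between -0.091 and 0.091 m and z of open_tin_a_center in the frame of box between 0.034 and 0.058 m and angle between each of open_tin_a_center, open_tin_b_center, whole_bottle_center, sealed_tin_center, can_opener's own z axis and vertical below 0.3 rad and x of open_tin_b_center in the frame of box between -0.056 and 0.056 m and y of open_tin_b_center in the frame of box between -0.091 and 0.091 m and z of open_tin_b_center in the frame of box between 0.034 and 0.058 m and distance of each of whole_bottle_center, sealed_tin_center from where it was at the start of the episode below 0.03 m and distance of can_opener from where it was at the start of the episode below 0.04 m); the robot touches nothing.
It fails at once if the whole bottle is pushed more than 30 mm from its place, lifted away or tipped over (distance of whole_bottle_center from where it was at the start of the episode above 0.03 m or angle between whole_bottle_center's own z axis and vertical above 0.5 rad).
It fails at once if the unopened tin is pushed more than 30 mm from its place, lifted away or tipped over (distance of sealed_tin_center from where it was at the start of the episode above 0.03 m or angle between sealed_tin_center's own z axis and vertical above 0.5 rad).
It fails at once if the can opener is pushed more than 40 mm from its place, lifted away or tipped over (distance of can_opener from where it was at the start of the episode above 0.04 m or angle between can_opener's own z axis and vertical above 0.5 rad).
It also fails if it takes over 128 s, if anything falls off the work surface, if the arm or the gripper's body presses on something with over 40 N, if the wrist force passes 120 N, or if a joint passes its speed limit or range.

## Robot

A 6-joint arm with a two-finger parallel gripper is mounted at the origin on the work surface. World frame = base frame: x ahead of the robot, y to its left, z up, the work surface at z = 0. Lengths are in m, angles in rad, forces in N, time in s.
With the tool pointing down it reaches from about 0.35 to 0.775 m from the base axis. Payload 5.5 kg.
Tool frame: the origin (TCP) lies midway between the tips of the shut fingers; the grasp point (between the pads) lies 19 mm behind it (env.tcp_to_grasp is the distance from the TCP to the grasp point, in m); z points along the fingers, y is the direction in which the jaws open and shut (so a half turn about z gives the same grasp; the last joint's range is limited). The gripper opens to 85 mm and grips with 20 to 120 N. Pads are 22 mm wide; open, the fingers measure 114 mm over their backs; the gripper's body (76 mm by 85 mm) begins 54 mm behind the grasp point. The pads swing forward as they close: fully open they stand 13 mm farther back than shut.
Start: joints at [-1.448, 0.313, 0.046, 1.304, 0, 1.431], TCP at [0.149, -0.555, 0.231] pointing down, gripper open.
Joint ranges: [-2.76, 2.76], [-0.86, 1.69], [-1.03, 1.26], [-2.2, 2.34], [-1.47, 1.5], [-3.14, 3.14]. Speed limits (rad/s): [2.57, 2.57, 3.14, 3.14, 3.14, 3.14].

## Interface

Orientations are given as a unit quaternion [w, x, y, z].
In Python, from workcell import get_state, viewer, hand_in, finder, env gives the robot as it stands.
- The arm moves only by the tool arm_command, never from a script. Its argument "motion" is a list of rows, each an object of numbers: "x", "y", "z": the shift along the tool's x, y, z in mm; "rx", "ry", "rz": the turn, a rotation vector about the tool's x, y, z in degrees; "hand": the closure, from -1 (fully open) to 1 (shut). A call has 1 to 10 rows; each row is the pose to reach, as a shift and turn from the pose commanded when the call began, along the tool's axes at that moment; what a row does not reach only later rows make up. A row lasts 1/8 s, in which the tool goes at most 62.5 mm and 10.7 degrees, less where a joint would pass 70% of its speed; a pose out of reach is approached as far as the arm can. A call with a gripper value outside its range is refused whole. The fingers move at their own pace and stop on an object; "force" is the grip in N (left out, the last holds). Time passes only in rows, so rows that repeat a pose let the fingers close. It gives the time, the measured TCP pose, the force and the opening at its end, in the units of the state.
- get_state(): the state, without advancing time (a new reading comes with each control period).
- viewer.read_camera(name): name is "side" or "top" or "wrist"; returns a dict with "image" (400x640x3 uint8, red, green, blue), "z_map" (400x640 float32, m along the optical axis (not along the pixel's ray), 0 where there is no reading), "intrinsics" (3x3 intrinsics, pixels), "rvec" (rotation vector, rad) and "tvec" (3), from world to camera coordinates, as OpenCV has them. Camera axes: x right, y down, z forward; pixel columns grow to the right and rows downward; lengths in m; the calibration is good to about 2 mm. A picture is of the moment at which its call begins.
- hand_in(): hands the job in, once; it reports no verdict.
Trained networks look in a picture, given as the dict that the camera call returned (one of the last four; its "shot" number tells which), for a name from the list of things; names that differ only in an ending like _2 or _b are one class to them, and where a whole thing is asked for, a point or a joint stands for the part that bears it (a point fixed in the world has none). Each returns a list of dicts, best first, with "score" (0 to 1); they miss things now and then, are a little off and sometimes report something else, mostly with a low value. They report only what shows in the picture. A call takes as long as a camera call.
- finder.find_in(picture, query): "at" ([column, row] in pixels, amid what is visible of it).
- finder.masks_of(picture, query): "region" (400x640 bool, what is visible of it) and "at" ([column, row] in pixels, amid what is visible of it).
The state is a dict: "clock": time; "joint_pos": joint angles; "qvel": joint speeds; "tau": joint torques, N m; "tcp_pos": TCP position; "orientation": TCP orientation; "wrist_force": force on the tool from outside, world axes, zero at the start; "ft_torque": the same for the moment, N m; "finger_gap": finger opening in m.
Only numpy, scipy, OpenCV 4.12 (cv2) and the standard library are available. Lean on these libraries where they do the work, as an engineer would, in place of code of your own. Each camera call takes 0.05 s, during which the arm holds its last target.

## Working session

There is one attempt and no reset: what is moved stays moved. The work goes in short steps, Python scripts to look and compute and a tool call to move; the robot and the scene stay as the last step left them, time stands still between calls to the robot, and variables do not carry over. Pictures are saved under pics/ and viewed, and the job is handed in when it is done.

Besides the shell and the picture viewer there is one more tool, called after ">>>" by a JSON object that holds its "method" and its "body". arm_command: Moves the arm, as the interface text tells. Its arguments: {"type":"object","properties":{"motion":{"type":"array","items":{"type":"object","properties":{"x":{"type":"number"},"y":{"type":"number"},"z":{"type":"number"},"rx":{"type":"number"},"ry":{"type":"number"},"rz":{"type":"number"},"hand":{"type":"number"}}}},"force":{"type":"number"}},"required":["motion"]}

```bash
mkdir -p pics; ls; cat > h.py <<'E'
import numpy as np, cv2
from workcell import get_state, viewer, hand_in, finder, env
def shot(name,fn=None):
    p=viewer.read_camera(name)
    if fn: cv2.imwrite('pics/'+fn,cv2.cvtColor(p['image'],cv2.COLOR_RGB2BGR))
    return p
def pts(p,mask=None):
    z=p['z_map'];K=np.array(p['intrinsics']);R,_=cv2.Rodrigues(np.array(p['rvec'],float));t=np.array(p['tvec']).ravel()
    v,u=np.mgrid[0:400,0:640]
    m=z>0
    if mask is not None:m&=mask
    c=np.stack([(u[m]-K[0,2])/K[0,0]*z[m],(v[m]-K[1,2])/K[1,1]*z[m],z[m]],1)
    return (c-t)@R
E
python3 - <<'E'
from h import *
s=get_state();print(s)
a=shot('top','top1.png');b=shot('side','side1.png');c=shot('wrist','wrist1.png')
for n in ['squashed_blue_center','squashed_red_center','squashed_white_center','open_tin_a_center','sealed_tin_center','whole_bottle_center','can_opener','basin','box']:
  for nm,p in (('top',a),('side',b)):
    for r in finder.masks_of(p,n)[:3]:
      q=pts(p,r['region'])
      if len(q)==0: print(n,nm,'nopts');continue
      zt=np.percentile(q[:,2],97); top=q[q[:,2]>zt-.012]
      print(n,nm,round(r['score'],2),np.round(r['at']),'med',np.round(np.median(q,0),3),'min',np.round(np.percentile(q,2,axis=0),3),'max',np.round(np.percentile(q,98,axis=0),3),'topmid',np.round((top.min(0)+top.max(0))/2,3))
E
```

```text
pics
{'clock': 0.0, 'joint_pos': array([-1.44757693e+00,  3.13999069e-01,  4.50339589e-02,  1.30355598e+00,
        1.81335638e-05,  1.43117710e+00]), 'qvel': array([-3.81507350e-04, -2.39456346e-04, -7.64709896e-04,  7.79842744e-05,
        3.47436892e-04,  7.23138460e-04]), 'tau': array([-2.21873506e-05, -4.80629539e+01,  2.98531759e+01,  1.94723869e-02,
       -5.67412928e-05,  2.31205092e-06]), 'tcp_pos': array([ 0.14932581, -0.55479126,  0.23043207]), 'orientation': array([-8.62276462e-04,  9.91376537e-01,  1.31041287e-01,  1.61378355e-05]), 'wrist_force': array([ 0.11342131,  0.50202781, -0.27942038]), 'ft_torque': array([ 0.01004606, -0.00967162,  0.0049219 ]), 'finger_gap': 0.0854227623645821}
squashed_blue_center top 0.94 [354. 177.] med [ 0.685 -0.123  0.044] min [ 0.661 -0.155  0.027] max [ 0.718 -0.099  0.09 ] topmid [ 0.689 -0.127  0.085]
squashed_blue_center side 0.86 [315. 182.] med [ 0.682 -0.115  0.042] min [ 0.661 -0.143  0.002] max [ 0.715 -0.099  0.09 ] topmid [ 0.687 -0.127  0.085]
squashed_blue_center side 0.72 [272. 194.] med [ 0.791 -0.028  0.013] min [ 0.71  
[... 2212 characters left out ...]
 0.037] topmid [ 0.743 -0.029  0.032]
basin top 0.65 [172. 258.] med [0.475 0.402 0.012] min [0.349 0.238 0.001] max [0.612 0.512 0.1  ] topmid [0.481 0.376 0.096]
basin top 0.57 [357. 176.] med [ 0.685 -0.124  0.044] min [ 0.661 -0.161  0.002] max [ 0.719 -0.099  0.09 ] topmid [ 0.689 -0.127  0.085]
basin side 0.6 [280. 311.] med [0.499 0.353 0.023] min [0.353 0.241 0.003] max [0.613 0.516 0.1  ] topmid [0.481 0.375 0.095]
box top 0.92 [447. 237.] med [ 0.514 -0.384  0.016] min [ 0.42  -0.499  0.009] max [ 0.613 -0.242  0.09 ] topmid [ 0.519 -0.371  0.085]
box side 0.68 [395. 163.] med [ 0.519 -0.39   0.04 ] min [ 0.415 -0.506  0.004] max [ 0.617 -0.239  0.09 ] topmid [ 0.517 -0.374  0.086]
```

View pics/top1.png

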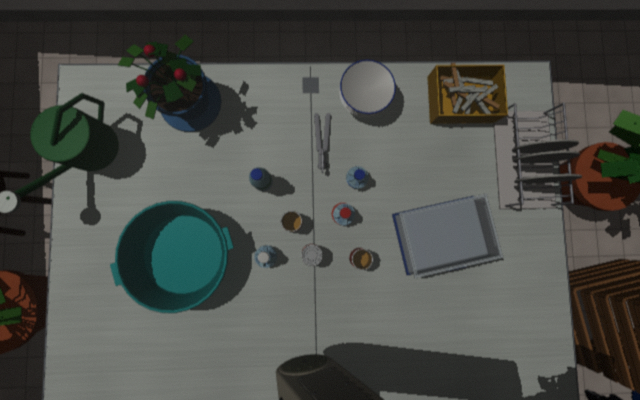

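View pics/side1.png

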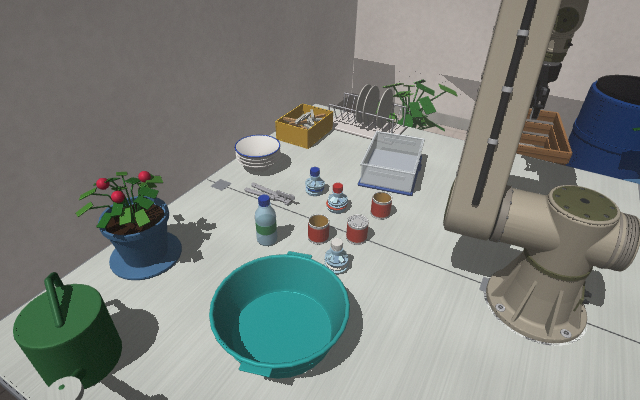

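```bash
cat >> h.py <<'E'
def circ(q,c,zlo,zhi,rad):
    m=(np.hypot(*(q[:,:2]-c).T)<rad)&(q[:,2]>zlo)&(q[:,2]<zhi)
    p=q[m][:,:2]
    (x,y),r=cv2.minEnclosingCircle(p.astype(np.float32))
    return np.round([x,y,r,len(p)],4)
from scipy.spatial.transform import Rotation as Ro
def delta(x,y,z,yawdeg=90):
    s=get_state();w,a,b,c=s['orientation'];R=Ro.from_quat([a,b,c,w])
    T=Ro.from_euler('z',yawdeg,degrees=True)*Ro.from_euler('x',180,degrees=True)
    d=R.inv().apply(np.array([x,y,z])-s['tcp_pos'])*1000
    r=(R.inv()*T).as_rotvec(degrees=True)
    print('delta mm',np.round(d,1),'rot deg',np.round(r,1),'tcp',np.round(s['tcp_pos'],4),'yaw',np.round(np.degrees(np.arctan2(*(R.apply([1,0,0])[[1,0]]))),1),'q6',round(s['joint_pos'][5],2),'t',s['clock'],'gap',round(s['finger_gap'],4),'F',np.round(s['wrist_force'],1))
E
python3 - <<'E'
from h import *
a=shot('top');b=shot('side')
qa,qb=pts(a),pts(b); q=np.vstack([qa,qb])
for nm,Q in (('top',qa),('side',qb),('both',q)):
  print(nm)
  for n,c in (('tinA',(.567,.063)),('tinB',(.465,-.115)),('sealed',(.473,.009))):
    print(n,circ(Q,c,.055,.07,.045))
  for n,c in (('blue',(.688,-.127)),('red',(.585,-.084)),('white',(.471,.138))):
    print(n,circ(Q,c,.08,.1,.03))
m=(q[:,2]>.08)&(q[:,2]<.1)&(np.hypot(q[:,0]-.517,q[:,1]+.374)<.2)
print('box',cv2.minAreaRect(q[m][:,:2].astype(np.float32)))
m=(q[:,2]>.09)&(q[:,2]<.105)&(np.hypot(q[:,0]-.481,q[:,1]-.376)<.17)
print('basin',circ(q,(.481,.376),.09,.105,.17))
m=(abs(q[:,2]-.005)<.003)&(np.hypot(q[:,0]-.481,q[:,1]-.376)<.12)
print(q[m].min(0),q[m].max(0))
delta(.471,.138,.23)
# tin details
im=a['image'][150:290,220:420];cv2.imwrite('pics/z1.png',cv2.cvtColor(cv2.resize(im,None,fx=4,fy=4,interpolation=cv2.INTER_CUBIC),cv2.COLOR_RGB2BGR))
E
```

```text
top
tinA [5.665e-01 6.250e-02 2.940e-02 7.500e+01]
tinB [ 4.572e-01 -1.300e-01  2.970e-02  9.000e+01]
sealed [4.722e-01 8.200e-03 2.940e-02 3.630e+02]
blue [ 6.897e-01 -1.272e-01  1.520e-02  9.700e+01]
red [ 5.847e-01 -8.500e-02  1.480e-02  9.700e+01]
white [4.711e-01 1.375e-01 1.550e-02 1.040e+02]
side
tinA [5.67e-01 6.07e-02 3.16e-02 1.44e+02]
tinB [ 4.578e-01 -1.303e-01  3.050e-02  1.210e+02]
sealed [4.733e-01 7.500e-03 3.050e-02 2.760e+02]
blue [ 6.887e-01 -1.259e-01  1.660e-02  5.600e+01]
red [ 5.84e-01 -8.52e-02  1.57e-02  6.50e+01]
white [4.713e-01 1.367e-01 1.670e-02 1.010e+02]
both
tinA [5.67e-01 6.07e-02 3.16e-02 2.19e+02]
tinB [ 4.578e-01 -1.303e-01  3.050e-02  2.110e+02]
sealed [4.733e-01 7.400e-03 3.050e-02 6.390e+02]
blue [ 6.886e-01 -1.262e-01  1.660e-02  1.530e+02]
red [ 5.84e-01 -8.52e-02  1.57e-02  1.62e+02]
white [4.713e-01 1.367e-01 1.670e-02 2.050e+02]
box ((0.5171152949333191, -0.37241125106811523), (0.18262653052806854, 0.25427550077438354), 11.78353500366211)
basin [4.808e-01 3.754e-01 1.609e-01 4.137e+03]
[0.36382781 0.26138948 0.00200053] [0.59451191 0.49317123 0.00799878]
delta mm [ 490.7 -585.9    1.3] rot deg [  0.    0.  -74.9] tcp [ 0.1494 -0.5553  0.2313] yaw 15.1 q6 1.43 t 1.15 gap 0.0856 F [1.1 0.  0. ]
```

View pics/z1.png

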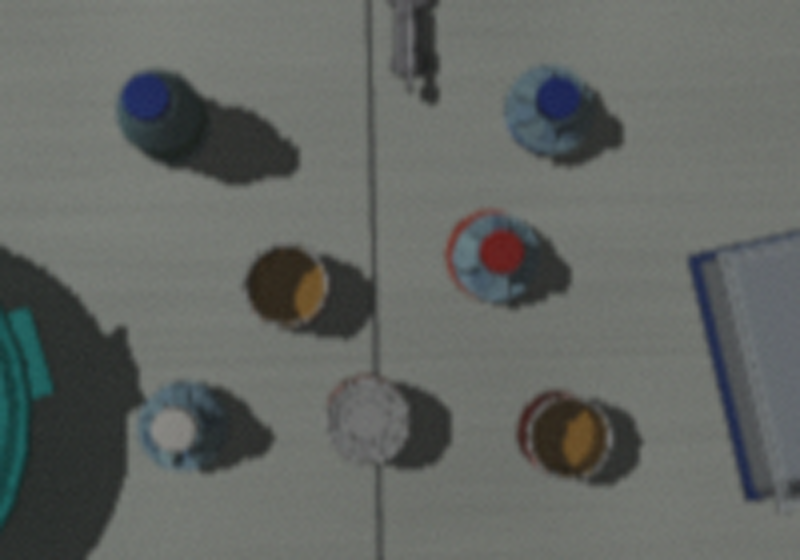

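```bash
python3 -c "
from h import *
delta(.4575,-.130,.15)"
```

```text
delta mm [ 408.  -330.6   81.3] rot deg [  0.    0.  -74.9] tcp [ 0.1494 -0.5553  0.2313] yaw 15.1 q6 1.43 t 1.15 gap 0.0856 F [1.1 0.  0. ]
```

>>> {"method": "arm_command", "body": {"motion": [{"x":60,"y":-48,"z":0,"rz":-10,"hand":-1},{"x":120,"y":-96,"z":0,"rz":-20,"hand":-1},{"x":180,"y":-144,"z":10,"rz":-30,"hand":-1},{"x":225,"y":-182,"z":20,"rz":-40,"hand":-1},{"x":270,"y":-220,"z":35,"rz":-50,"hand":-1},{"x":315,"y":-258,"z":50,"rz":-60,"hand":-1},{"x":360,"y":-292,"z":65,"rz":-70,"hand":-1},{"x":400,"y":-324,"z":81,"rz":-75,"hand":-1},{"x":408,"y":-331,"z":81,"rz":-75,"hand":-1},{"x":408,"y":-331,"z":81,"rz":-75,"hand":-1}], "force": 30}}

```text
invalid input at $.motion[0]: expected keys x, y, z, rx, ry, rz, hand
```

```bash
python3 -c "
from h import *
delta(.4575,-.130,.015)
shot('wrist','w2.png')"
```

```text
delta mm [ 408.  -330.7  216.3] rot deg [  0.    0.  -74.9] tcp [ 0.1494 -0.5553  0.2313] yaw 15.1 q6 1.43 t 1.15 gap 0.0856 F [1.1 0.  0. ]
```

View pics/w2.png

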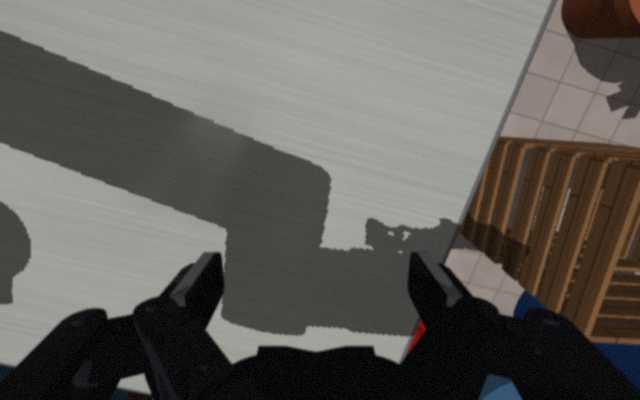

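All keys are needed in each row.

>>> {"method": "arm_command", "body": {"motion": [{"x":60,"y":-48,"z":0,"rx":0,"ry":0,"rz":-10,"hand":-1},{"x":120,"y":-96,"z":0,"rx":0,"ry":0,"rz":-20,"hand":-1},{"x":180,"y":-144,"z":10,"rx":0,"ry":0,"rz":-30,"hand":-1},{"x":225,"y":-182,"z":20,"rx":0,"ry":0,"rz":-40,"hand":-1},{"x":270,"y":-220,"z":35,"rx":0,"ry":0,"rz":-50,"hand":-1},{"x":315,"y":-258,"z":50,"rx":0,"ry":0,"rz":-60,"hand":-1},{"x":360,"y":-292,"z":65,"rx":0,"ry":0,"rz":-70,"hand":-1},{"x":400,"y":-324,"z":81,"rx":0,"ry":0,"rz":-75,"hand":-1},{"x":408,"y":-331,"z":81,"rx":0,"ry":0,"rz":-75,"hand":-1},{"x":408,"y":-331,"z":81,"rx":0,"ry":0,"rz":-75,"hand":-1}], "force": 30}}

```text
clock: 2.45
tcp_pos: [0.4579, -0.1277, 0.1497]
orientation: [-0.0, 0.705, 0.709, -0.0]
wrist_force: [-0.2, -0.6, -1.0]
finger_gap: 0.0854
```

```bash
python3 -c "
from h import *
delta(.4575,-.130,.015)
shot('wrist','w3.png')"
```

```text
delta mm [ -2.4  -0.3 134.7] rot deg [-0.1 -0.   0.3] tcp [ 0.4579 -0.1277  0.1497] yaw 90.3 q6 1.12 t 2.45 gap 0.0854 F [-0.2 -0.6 -1. ]
```

View pics/w3.png

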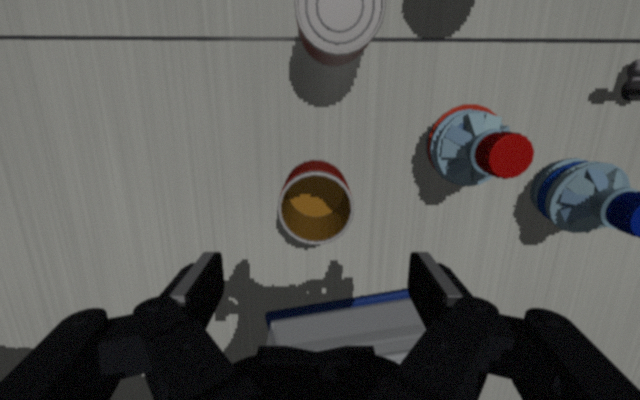

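>>> {"method": "arm_command", "body": {"motion": [{"x":-2,"y":0,"z":50,"rx":0,"ry":0,"rz":0,"hand":-1},{"x":-2,"y":0,"z":95,"rx":0,"ry":0,"rz":0,"hand":-1},{"x":-2,"y":0,"z":125,"rx":0,"ry":0,"rz":0,"hand":-1},{"x":-2,"y":0,"z":135,"rx":0,"ry":0,"rz":0,"hand":-1},{"x":-2,"y":0,"z":135,"rx":0,"ry":0,"rz":0,"hand":-1},{"x":-2,"y":0,"z":135,"rx":0,"ry":0,"rz":0,"hand":1},{"x":-2,"y":0,"z":135,"rx":0,"ry":0,"rz":0,"hand":1},{"x":-2,"y":0,"z":135,"rx":0,"ry":0,"rz":0,"hand":1},{"x":-2,"y":0,"z":135,"rx":0,"ry":0,"rz":0,"hand":1},{"x":-2,"y":0,"z":135,"rx":0,"ry":0,"rz":0,"hand":1}], "force": 30}}

```text
clock: 3.75
tcp_pos: [0.4586, -0.1325, 0.0169]
orientation: [0.002, 0.707, 0.707, 0.0]
wrist_force: [-1.6, -0.6, 7.2]
finger_gap: 0.0574
```

```bash
python3 -c "
from h import *
delta(.527,-.421,.2)
shot('side','s4.png')"
```

```text
delta mm [-289.    68.5 -182.3] rot deg [0.1 0.1 0.1] tcp [ 0.4586 -0.1325  0.0169] yaw 90.1 q6 1.12 t 3.75 gap 0.0574 F [-1.6 -0.6  7.2]
```

View pics/s4.png

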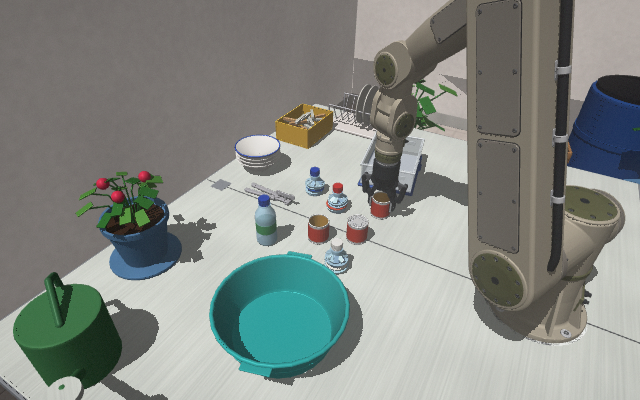

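>>> {"method": "arm_command", "body": {"motion": [{"x":0,"y":0,"z":-50,"rx":0,"ry":0,"rz":0,"hand":1},{"x":0,"y":0,"z":-110,"rx":0,"ry":0,"rz":0,"hand":1},{"x":-20,"y":5,"z":-160,"rx":0,"ry":0,"rz":0,"hand":1},{"x":-70,"y":18,"z":-182,"rx":0,"ry":0,"rz":0,"hand":1},{"x":-125,"y":30,"z":-182,"rx":0,"ry":0,"rz":0,"hand":1},{"x":-180,"y":43,"z":-182,"rx":0,"ry":0,"rz":0,"hand":1},{"x":-235,"y":56,"z":-182,"rx":0,"ry":0,"rz":0,"hand":1},{"x":-275,"y":65,"z":-182,"rx":0,"ry":0,"rz":0,"hand":1},{"x":-289,"y":68,"z":-182,"rx":0,"ry":0,"rz":0,"hand":1},{"x":-289,"y":68,"z":-182,"rx":0,"ry":0,"rz":0,"hand":1}]}}

```text
clock: 5.05
tcp_pos: [0.5255, -0.4208, 0.197]
orientation: [-0.0, 0.707, 0.707, 0.0]
wrist_force: [-0.5, 1.2, -0.3]
finger_gap: 0.0576
```

```bash
python3 -c "
from h import *
delta(.527,-.421,.035)
shot('wrist','w5.png')"
```

```text
delta mm [ -0.3   1.6 162. ] rot deg [-0. -0.  0.] tcp [ 0.5255 -0.4208  0.197 ] yaw 90.0 q6 0.78 t 5.05 gap 0.0576 F [-0.5  1.2 -0.3]
```

View pics/w5.png

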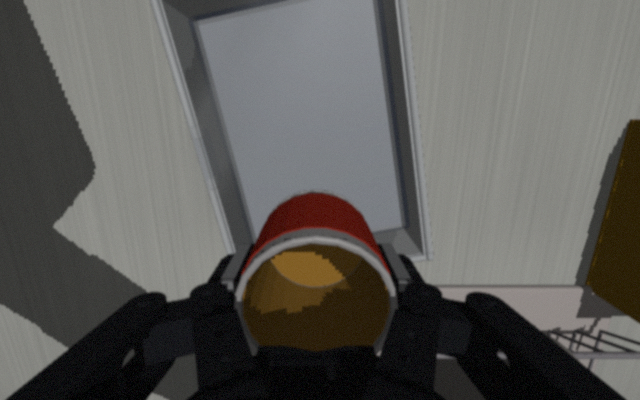

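>>> {"method": "arm_command", "body": {"motion": [{"x":0,"y":1,"z":45,"rx":0,"ry":0,"rz":0,"hand":1},{"x":0,"y":1,"z":90,"rx":0,"ry":0,"rz":0,"hand":1},{"x":0,"y":1,"z":125,"rx":0,"ry":0,"rz":0,"hand":1},{"x":0,"y":1,"z":148,"rx":0,"ry":0,"rz":0,"hand":1},{"x":0,"y":1,"z":158,"rx":0,"ry":0,"rz":0,"hand":1},{"x":0,"y":1,"z":162,"rx":0,"ry":0,"rz":0,"hand":1},{"x":0,"y":1,"z":164,"rx":0,"ry":0,"rz":0,"hand":1},{"x":0,"y":1,"z":164,"rx":0,"ry":0,"rz":0,"hand":1}]}}

```text
clock: 6.1
tcp_pos: [0.5271, -0.421, 0.0343]
orientation: [0.001, 0.707, 0.708, -0.0]
wrist_force: [0.1, -0.8, -0.9]
finger_gap: 0.0575
```

```bash
python3 -c "
from h import *
delta(.527,-.421,.033)"
```

```text
delta mm [-0.  -0.1  1.3] rot deg [0.1 0.1 0.1] tcp [ 0.5271 -0.421   0.0343] yaw 90.1 q6 0.78 t 6.1 gap 0.0575 F [ 0.1 -0.8 -0.9]
```

>>> {"method": "arm_command", "body": {"motion": [{"x":0,"y":0,"z":2,"rx":0,"ry":0,"rz":0,"hand":1},{"x":0,"y":0,"z":3,"rx":0,"ry":0,"rz":0,"hand":1},{"x":0,"y":0,"z":3,"rx":0,"ry":0,"rz":0,"hand":-1},{"x":0,"y":0,"z":3,"rx":0,"ry":0,"rz":0,"hand":-1},{"x":0,"y":0,"z":3,"rx":0,"ry":0,"rz":0,"hand":-1},{"x":0,"y":0,"z":3,"rx":0,"ry":0,"rz":0,"hand":-1},{"x":0,"y":0,"z":-30,"rx":0,"ry":0,"rz":0,"hand":-1},{"x":0,"y":0,"z":-80,"rx":0,"ry":0,"rz":0,"hand":-1},{"x":0,"y":0,"z":-130,"rx":0,"ry":0,"rz":0,"hand":-1},{"x":0,"y":0,"z":-150,"rx":0,"ry":0,"rz":0,"hand":-1}]}}

```text
clock: 7.35
tcp_pos: [0.5278, -0.4217, 0.1875]
orientation: [0.003, 0.707, 0.707, -0.0]
wrist_force: [-0.3, -1.0, -0.3]
finger_gap: 0.0855
```

```bash
python3 -c "
from h import *
delta(.5665,.0625,.18)
shot('wrist','w6.png')"
```

```text
delta mm [484.2  39.2   5.6] rot deg [0.2 0.2 0.1] tcp [ 0.5278 -0.4217  0.1875] yaw 90.1 q6 0.78 t 7.35 gap 0.0855 F [-0.3 -1.  -0.3]
```

View pics/w6.png

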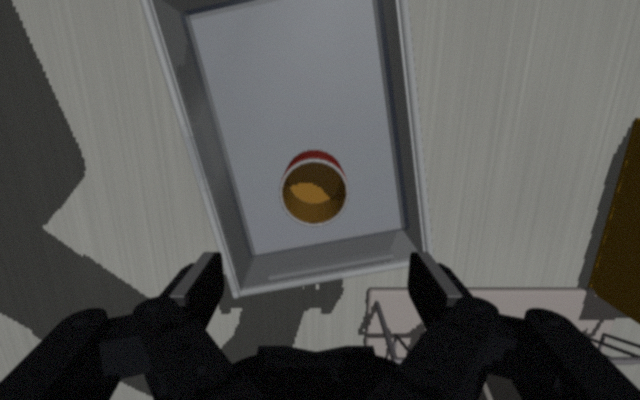

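Tin B stands mouth up in the box (around 314,190). Next, tin A.

>>> {"method": "arm_command", "body": {"motion": [{"x":50,"y":4,"z":0,"rx":0,"ry":0,"rz":0,"hand":-1},{"x":110,"y":9,"z":0,"rx":0,"ry":0,"rz":0,"hand":-1},{"x":170,"y":14,"z":0,"rx":0,"ry":0,"rz":0,"hand":-1},{"x":230,"y":19,"z":0,"rx":0,"ry":0,"rz":0,"hand":-1},{"x":290,"y":24,"z":0,"rx":0,"ry":0,"rz":0,"hand":-1},{"x":350,"y":28,"z":0,"rx":0,"ry":0,"rz":0,"hand":-1},{"x":410,"y":33,"z":0,"rx":0,"ry":0,"rz":0,"hand":-1},{"x":465,"y":38,"z":5,"rx":0,"ry":0,"rz":0,"hand":-1},{"x":484,"y":39,"z":6,"rx":0,"ry":0,"rz":0,"hand":-1},{"x":484,"y":39,"z":6,"rx":0,"ry":0,"rz":0,"hand":-1}]}}

```text
clock: 8.65
tcp_pos: [0.5647, 0.0644, 0.1765]
orientation: [-0.0, 0.706, 0.708, -0.001]
wrist_force: [0.6, -0.5, 0.5]
finger_gap: 0.0848
```

```bash
python3 -c "
from h import *
delta(.5665,.0625,.015)
shot('wrist','w7.png')"
```

```text
delta mm [ -1.9   1.9 161.5] rot deg [-0.1  0.   0.2] tcp [0.5647 0.0644 0.1765] yaw 90.2 q6 1.54 t 8.65 gap 0.0848 F [ 0.6 -0.5  0.5]
```

View pics/w7.png

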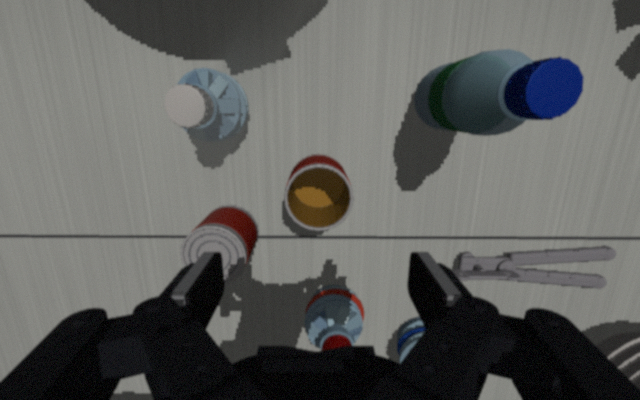

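>>> {"method": "arm_command", "body": {"motion": [{"x":-2,"y":2,"z":50,"rx":0,"ry":0,"rz":0,"hand":-1},{"x":-2,"y":2,"z":100,"rx":0,"ry":0,"rz":0,"hand":-1},{"x":-2,"y":2,"z":140,"rx":0,"ry":0,"rz":0,"hand":-1},{"x":-2,"y":2,"z":160,"rx":0,"ry":0,"rz":0,"hand":-1},{"x":-2,"y":2,"z":160,"rx":0,"ry":0,"rz":0,"hand":-1},{"x":-2,"y":2,"z":160,"rx":0,"ry":0,"rz":0,"hand":1},{"x":-2,"y":2,"z":160,"rx":0,"ry":0,"rz":0,"hand":1},{"x":-2,"y":2,"z":160,"rx":0,"ry":0,"rz":0,"hand":1},{"x":-2,"y":2,"z":160,"rx":0,"ry":0,"rz":0,"hand":1},{"x":-2,"y":2,"z":160,"rx":0,"ry":0,"rz":0,"hand":1}]}}

```text
clock: 9.95
tcp_pos: [0.5687, 0.061, 0.019]
orientation: [0.002, 0.707, 0.707, 0.001]
wrist_force: [-0.7, -1.4, 7.1]
finger_gap: 0.0565
```

>>> {"method": "arm_command", "body": {"motion": [{"x":0,"y":0,"z":-50,"rx":0,"ry":0,"rz":0,"hand":1},{"x":0,"y":0,"z":-110,"rx":0,"ry":0,"rz":0,"hand":1},{"x":0,"y":0,"z":-160,"rx":0,"ry":0,"rz":0,"hand":1},{"x":-20,"y":-3,"z":-190,"rx":0,"ry":0,"rz":0,"hand":1},{"x":-70,"y":-11,"z":-200,"rx":0,"ry":0,"rz":0,"hand":1},{"x":-130,"y":-20,"z":-200,"rx":0,"ry":0,"rz":0,"hand":1},{"x":-190,"y":-29,"z":-200,"rx":0,"ry":0,"rz":0,"hand":1},{"x":-250,"y":-39,"z":-200,"rx":0,"ry":0,"rz":0,"hand":1},{"x":-290,"y":-45,"z":-200,"rx":0,"ry":0,"rz":0,"hand":1},{"x":-300,"y":-46,"z":-200,"rx":0,"ry":0,"rz":0,"hand":1}]}}

```text
clock: 11.2
tcp_pos: [0.5208, -0.2409, 0.2173]
orientation: [0.0, 0.708, 0.706, -0.0]
wrist_force: [-0.4, 0.2, -0.6]
finger_gap: 0.0568
```

```bash
python3 -c "
from h import *
delta(.507,-.323,.2)
shot('wrist','w8.png')"
```

```text
delta mm [-82.1 -13.7  17.3] rot deg [ 0.   0.  -0.1] tcp [ 0.5208 -0.2409  0.2173] yaw 89.9 q6 1.0 t 11.2 gap 0.0568 F [-0.4  0.2 -0.6]
```

View pics/w8.png

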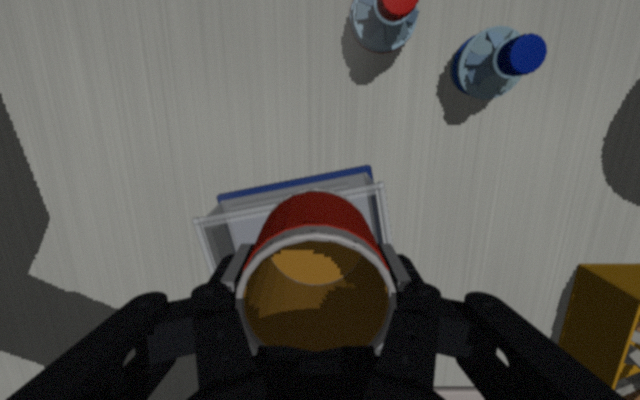

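>>> {"method": "arm_command", "body": {"motion": [{"x":-45,"y":-7,"z":0,"rx":0,"ry":0,"rz":0,"hand":1},{"x":-75,"y":-12,"z":10,"rx":0,"ry":0,"rz":0,"hand":1},{"x":-82,"y":-14,"z":40,"rx":0,"ry":0,"rz":0,"hand":1},{"x":-82,"y":-14,"z":85,"rx":0,"ry":0,"rz":0,"hand":1},{"x":-82,"y":-14,"z":130,"rx":0,"ry":0,"rz":0,"hand":1},{"x":-82,"y":-14,"z":160,"rx":0,"ry":0,"rz":0,"hand":1},{"x":-82,"y":-14,"z":174,"rx":0,"ry":0,"rz":0,"hand":1},{"x":-82,"y":-14,"z":180,"rx":0,"ry":0,"rz":0,"hand":1},{"x":-82,"y":-14,"z":182,"rx":0,"ry":0,"rz":0,"hand":1},{"x":-82,"y":-14,"z":182,"rx":0,"ry":0,"rz":0,"hand":1}]}}

```text
clock: 12.5
tcp_pos: [0.5083, -0.3211, 0.0364]
orientation: [0.001, 0.707, 0.707, 0.0]
wrist_force: [-0.3, 0.9, -0.2]
finger_gap: 0.0566
```

>>> {"method": "arm_command", "body": {"motion": [{"x":0,"y":0,"z":2,"rx":0,"ry":0,"rz":0,"hand":1},{"x":0,"y":0,"z":2,"rx":0,"ry":0,"rz":0,"hand":1},{"x":0,"y":0,"z":2,"rx":0,"ry":0,"rz":0,"hand":-1},{"x":0,"y":0,"z":2,"rx":0,"ry":0,"rz":0,"hand":-1},{"x":0,"y":0,"z":2,"rx":0,"ry":0,"rz":0,"hand":-1},{"x":0,"y":0,"z":2,"rx":0,"ry":0,"rz":0,"hand":-1},{"x":0,"y":0,"z":-30,"rx":0,"ry":0,"rz":0,"hand":-1},{"x":0,"y":0,"z":-80,"rx":0,"ry":0,"rz":0,"hand":-1},{"x":0,"y":0,"z":-130,"rx":0,"ry":0,"rz":0,"hand":-1},{"x":0,"y":0,"z":-150,"rx":0,"ry":0,"rz":0,"hand":-1}]}}

```text
clock: 13.75
tcp_pos: [0.5088, -0.3216, 0.1891]
orientation: [0.003, 0.707, 0.707, 0.0]
wrist_force: [0.5, -0.3, -0.0]
finger_gap: 0.0852
```

```bash
python3 -c "
from h import *
delta(.6893,-.1268,.15)
shot('wrist','w9.png')"
```

```text
delta mm [194.8 180.5  39.2] rot deg [0.2 0.2 0.1] tcp [ 0.5088 -0.3216  0.1891] yaw 90.1 q6 0.87 t 13.75 gap 0.0852 F [ 0.5 -0.3 -0. ]
```

View pics/w9.png

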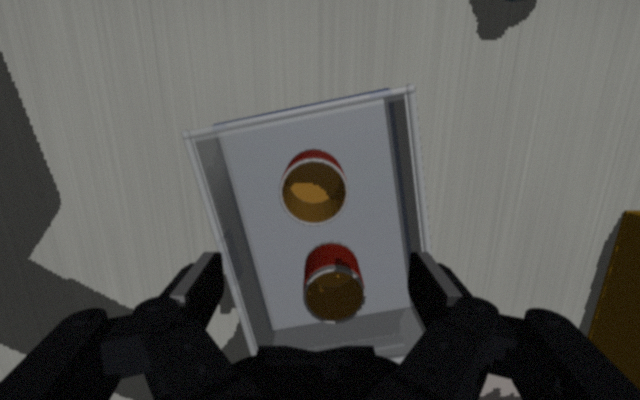

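>>> {"method": "arm_command", "body": {"motion": [{"x":40,"y":37,"z":0,"rx":0,"ry":0,"rz":0,"hand":-1},{"x":80,"y":74,"z":5,"rx":0,"ry":0,"rz":0,"hand":-1},{"x":120,"y":111,"z":15,"rx":0,"ry":0,"rz":0,"hand":-1},{"x":160,"y":148,"z":25,"rx":0,"ry":0,"rz":0,"hand":-1},{"x":188,"y":174,"z":35,"rx":0,"ry":0,"rz":0,"hand":-1},{"x":195,"y":180,"z":38,"rx":0,"ry":0,"rz":0,"hand":-1},{"x":195,"y":180,"z":38,"rx":0,"ry":0,"rz":0,"hand":-1}]}}

```text
clock: 14.68
tcp_pos: [0.6869, -0.1251, 0.1461]
orientation: [-0.001, 0.706, 0.708, -0.001]
wrist_force: [0.2, -0.0, -0.3]
finger_gap: 0.0856
```

```bash
python3 -c "
from h import *
delta(.6893,-.1268,.056)
shot('wrist','w10.png')"
```

```text
delta mm [-1.7  2.6 90.1] rot deg [-0.1 -0.   0.1] tcp [ 0.6869 -0.1251  0.1461] yaw 90.1 q6 1.27 t 14.675 gap 0.0856 F [ 0.2 -0.  -0.3]
```

View pics/w10.png

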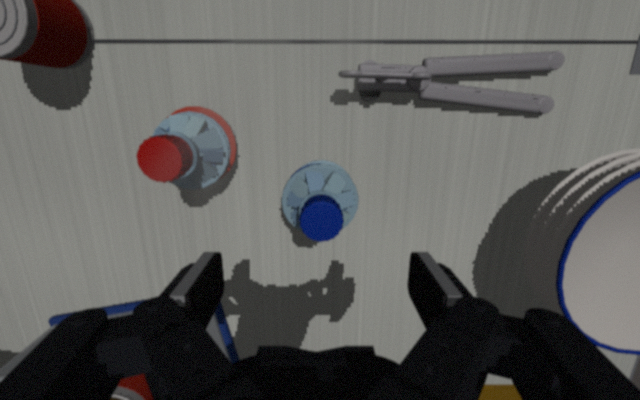

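>>> {"method": "arm_command", "body": {"motion": [{"x":-2,"y":2,"z":40,"rx":0,"ry":0,"rz":0,"hand":-1},{"x":-2,"y":2,"z":75,"rx":0,"ry":0,"rz":0,"hand":-1},{"x":-2,"y":2,"z":89,"rx":0,"ry":0,"rz":0,"hand":-1},{"x":-2,"y":2,"z":89,"rx":0,"ry":0,"rz":0,"hand":1},{"x":-2,"y":2,"z":89,"rx":0,"ry":0,"rz":0,"hand":1},{"x":-2,"y":2,"z":89,"rx":0,"ry":0,"rz":0,"hand":1},{"x":-2,"y":2,"z":89,"rx":0,"ry":0,"rz":0,"hand":1},{"x":-2,"y":2,"z":89,"rx":0,"ry":0,"rz":0,"hand":1},{"x":-2,"y":2,"z":89,"rx":0,"ry":0,"rz":0,"hand":1},{"x":-2,"y":2,"z":89,"rx":0,"ry":0,"rz":0,"hand":1}]}}

```text
clock: 15.98
tcp_pos: [0.6906, -0.1279, 0.0602]
orientation: [0.002, 0.707, 0.708, 0.001]
wrist_force: [0.6, -0.4, 5.8]
finger_gap: 0.0289
```

>>> {"method": "arm_command", "body": {"motion": [{"x":0,"y":0,"z":-40,"rx":0,"ry":0,"rz":0,"hand":1},{"x":0,"y":0,"z":-95,"rx":0,"ry":0,"rz":0,"hand":1},{"x":0,"y":0,"z":-145,"rx":0,"ry":0,"rz":0,"hand":1},{"x":0,"y":0,"z":-175,"rx":0,"ry":0,"rz":0,"hand":1},{"x":0,"y":0,"z":-180,"rx":0,"ry":0,"rz":0,"hand":1}]}}

```text
clock: 16.6
tcp_pos: [0.6905, -0.1276, 0.2412]
orientation: [0.002, 0.707, 0.708, 0.001]
wrist_force: [0.9, -0.7, -0.1]
finger_gap: 0.0291
```

```bash
python3 -c "
from h import *
delta(.536,.3755,.24)
shot('wrist','w11.png')"
```

```text
delta mm [ 5.033e+02 -1.539e+02 -3.000e-01] rot deg [0.3 0.1 0.1] tcp [ 0.6905 -0.1276  0.2412] yaw 90.1 q6 1.27 t 16.6 gap 0.0291 F [ 0.9 -0.7 -0.1]
```

View pics/w11.png

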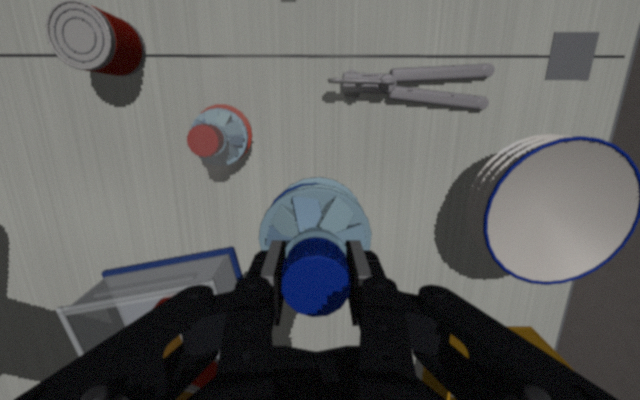

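>>> {"method": "arm_command", "body": {"motion": [{"x":30,"y":-40,"z":0,"rx":0,"ry":0,"rz":0,"hand":1},{"x":70,"y":-80,"z":0,"rx":0,"ry":0,"rz":0,"hand":1},{"x":115,"y":-115,"z":0,"rx":0,"ry":0,"rz":0,"hand":1},{"x":170,"y":-135,"z":0,"rx":0,"ry":0,"rz":0,"hand":1},{"x":230,"y":-145,"z":0,"rx":0,"ry":0,"rz":0,"hand":1},{"x":290,"y":-150,"z":0,"rx":0,"ry":0,"rz":0,"hand":1},{"x":350,"y":-154,"z":0,"rx":0,"ry":0,"rz":0,"hand":1},{"x":410,"y":-154,"z":0,"rx":0,"ry":0,"rz":0,"hand":1},{"x":460,"y":-154,"z":0,"rx":0,"ry":0,"rz":0,"hand":1},{"x":490,"y":-154,"z":0,"rx":0,"ry":0,"rz":0,"hand":1}]}}

```text
clock: 17.9
tcp_pos: [0.5333, 0.3646, 0.2351]
orientation: [-0.001, 0.706, 0.708, -0.002]
wrist_force: [0.2, -0.1, -0.3]
finger_gap: 0.0292
```

>>> {"method": "arm_command", "body": {"motion": [{"x":13,"y":0,"z":0,"rx":0,"ry":0,"rz":0,"hand":1},{"x":13,"y":0,"z":0,"rx":0,"ry":0,"rz":0,"hand":1}]}}

```text
clock: 18.15
tcp_pos: [0.5343, 0.3753, 0.2365]
orientation: [-0.0, 0.706, 0.708, -0.001]
wrist_force: [0.0, -0.8, -0.2]
finger_gap: 0.0293
```

```bash
python3 -c "
from h import *
delta(.536,.3755,.066)
shot('wrist','w12.png')"
```

```text
delta mm [  0.5   2.1 170.5] rot deg [-0.1  0.1  0.1] tcp [0.5343 0.3753 0.2365] yaw 90.1 q6 2.06 t 18.15 gap 0.0293 F [ 0.  -0.8 -0.2]
```

View pics/w12.png

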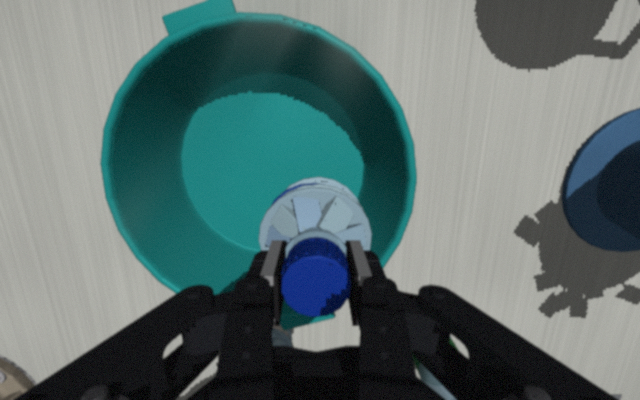

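>>> {"method": "arm_command", "body": {"motion": [{"x":0,"y":1,"z":45,"rx":0,"ry":0,"rz":0,"hand":1},{"x":0,"y":1,"z":90,"rx":0,"ry":0,"rz":0,"hand":1},{"x":0,"y":1,"z":130,"rx":0,"ry":0,"rz":0,"hand":1},{"x":0,"y":1,"z":153,"rx":0,"ry":0,"rz":0,"hand":1},{"x":0,"y":1,"z":163,"rx":0,"ry":0,"rz":0,"hand":1},{"x":0,"y":1,"z":168,"rx":0,"ry":0,"rz":0,"hand":1},{"x":0,"y":1,"z":170,"rx":0,"ry":0,"rz":0,"hand":1},{"x":0,"y":1,"z":170,"rx":0,"ry":0,"rz":0,"hand":1}]}}

```text
clock: 19.2
tcp_pos: [0.5365, 0.3756, 0.0692]
orientation: [0.0, 0.707, 0.707, 0.001]
wrist_force: [-0.4, 0.4, -0.6]
finger_gap: 0.0288
```

```bash
python3 -c "
from h import *
delta(.536,.3755,.065)
"
```

```text
delta mm [-0.1 -0.5  4.2] rot deg [ 0.1 -0.   0.1] tcp [0.5365 0.3756 0.0692] yaw 90.1 q6 2.06 t 19.2 gap 0.0288 F [-0.4  0.4 -0.6]
```

>>> {"method": "arm_command", "body": {"motion": [{"x":0,"y":0,"z":3,"rx":0,"ry":0,"rz":0,"hand":1},{"x":0,"y":0,"z":4,"rx":0,"ry":0,"rz":0,"hand":1},{"x":0,"y":0,"z":4,"rx":0,"ry":0,"rz":0,"hand":1},{"x":0,"y":0,"z":4,"rx":0,"ry":0,"rz":0,"hand":-1},{"x":0,"y":0,"z":4,"rx":0,"ry":0,"rz":0,"hand":-1},{"x":0,"y":0,"z":4,"rx":0,"ry":0,"rz":0,"hand":-1},{"x":0,"y":0,"z":4,"rx":0,"ry":0,"rz":0,"hand":-1},{"x":0,"y":0,"z":-40,"rx":0,"ry":0,"rz":0,"hand":-1},{"x":0,"y":0,"z":-90,"rx":0,"ry":0,"rz":0,"hand":-1},{"x":0,"y":0,"z":-130,"rx":0,"ry":0,"rz":0,"hand":-1}]}}

```text
clock: 20.45
tcp_pos: [0.5362, 0.3755, 0.2003]
orientation: [0.0, 0.707, 0.707, 0.001]
wrist_force: [0.6, 0.4, -0.7]
finger_gap: 0.0856
```

```bash
python3 -c "
from h import *
delta(.4711,.137,.16)
p=shot('side','s13.png')
print(circ(pts(p),(.536,.3755),.082,.105,.03))
"
```

```text
delta mm [-238.5  -65.3   40.1] rot deg [ 0.1 -0.   0.1] tcp [0.5362 0.3755 0.2003] yaw 90.1 q6 2.06 t 20.45 gap 0.0856 F [ 0.6  0.4 -0.7]
[5.356e-01 3.749e-01 1.670e-02 1.660e+02]
```

View pics/s13.png

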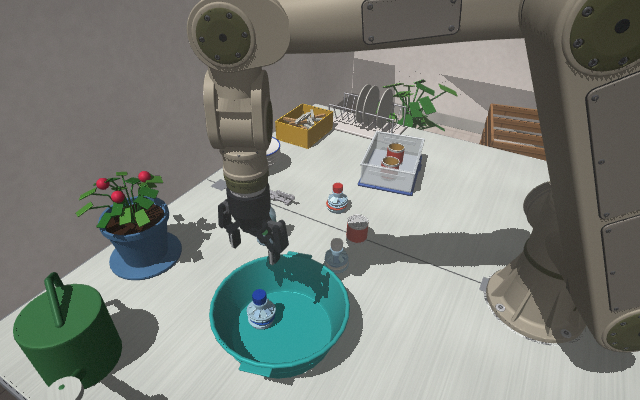

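>>> {"method": "arm_command", "body": {"motion": [{"x":-50,"y":-14,"z":0,"rx":0,"ry":0,"rz":0,"hand":-1},{"x":-105,"y":-29,"z":0,"rx":0,"ry":0,"rz":0,"hand":-1},{"x":-160,"y":-44,"z":0,"rx":0,"ry":0,"rz":0,"hand":-1},{"x":-210,"y":-57,"z":15,"rx":0,"ry":0,"rz":0,"hand":-1},{"x":-235,"y":-65,"z":35,"rx":0,"ry":0,"rz":0,"hand":-1},{"x":-238,"y":-65,"z":40,"rx":0,"ry":0,"rz":0,"hand":-1},{"x":-238,"y":-65,"z":40,"rx":0,"ry":0,"rz":0,"hand":-1}]}}

```text
clock: 21.38
tcp_pos: [0.4715, 0.1376, 0.1583]
orientation: [-0.0, 0.707, 0.707, 0.0]
wrist_force: [0.7, 0.2, 0.2]
finger_gap: 0.0854
```

```bash
python3 -c "
from h import *
delta(.4711,.137,.058)
shot('wrist','w14.png')
"
```

```text
delta mm [ -0.6  -0.4 100.3] rot deg [ 0. -0.  0.] tcp [0.4715 0.1376 0.1583] yaw 90.0 q6 1.69 t 21.375 gap 0.0854 F [0.7 0.2 0.2]
```

View pics/w14.png

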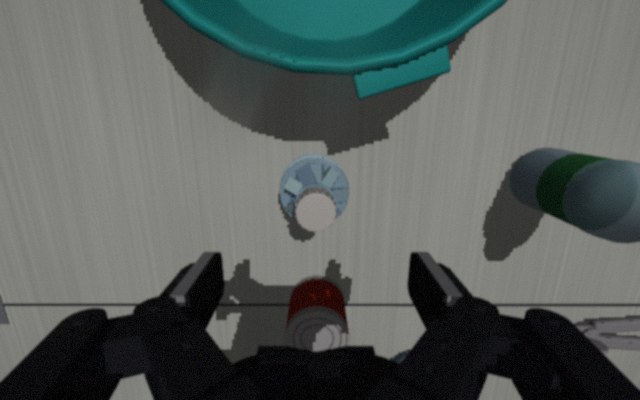

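>>> {"method": "arm_command", "body": {"motion": [{"x":0,"y":0,"z":45,"rx":0,"ry":0,"rz":0,"hand":-1},{"x":0,"y":0,"z":85,"rx":0,"ry":0,"rz":0,"hand":-1},{"x":0,"y":0,"z":99,"rx":0,"ry":0,"rz":0,"hand":-1},{"x":0,"y":0,"z":99,"rx":0,"ry":0,"rz":0,"hand":1},{"x":0,"y":0,"z":99,"rx":0,"ry":0,"rz":0,"hand":1},{"x":0,"y":0,"z":99,"rx":0,"ry":0,"rz":0,"hand":1},{"x":0,"y":0,"z":99,"rx":0,"ry":0,"rz":0,"hand":1},{"x":0,"y":0,"z":99,"rx":0,"ry":0,"rz":0,"hand":1},{"x":0,"y":0,"z":99,"rx":0,"ry":0,"rz":0,"hand":1},{"x":0,"y":0,"z":99,"rx":0,"ry":0,"rz":0,"hand":1}]}}

```text
clock: 22.68
tcp_pos: [0.4722, 0.1375, 0.0607]
orientation: [0.001, 0.707, 0.707, 0.001]
wrist_force: [-1.1, -0.4, 7.2]
finger_gap: 0.0291
```

>>> {"method": "arm_command", "body": {"motion": [{"x":0,"y":0,"z":-45,"rx":0,"ry":0,"rz":0,"hand":1},{"x":0,"y":0,"z":-100,"rx":0,"ry":0,"rz":0,"hand":1},{"x":0,"y":0,"z":-150,"rx":0,"ry":0,"rz":0,"hand":1},{"x":30,"y":-2,"z":-175,"rx":0,"ry":0,"rz":0,"hand":1},{"x":85,"y":-5,"z":-180,"rx":0,"ry":0,"rz":0,"hand":1},{"x":140,"y":-9,"z":-180,"rx":0,"ry":0,"rz":0,"hand":1},{"x":195,"y":-12,"z":-180,"rx":0,"ry":0,"rz":0,"hand":1},{"x":250,"y":-16,"z":-180,"rx":0,"ry":0,"rz":0,"hand":1},{"x":286,"y":-18,"z":-180,"rx":0,"ry":0,"rz":0,"hand":1},{"x":286,"y":-18,"z":-180,"rx":0,"ry":0,"rz":0,"hand":1}]}}

```text
clock: 23.92
tcp_pos: [0.4521, 0.4256, 0.2387]
orientation: [-0.0, 0.706, 0.709, -0.0]
wrist_force: [0.5, -0.6, -0.8]
finger_gap: 0.0292
```

```bash
python3 -c "
from h import *
delta(.4535,.423,.066)
shot('wrist','w15.png')
"
```

```text
delta mm [ -2.6   1.4 172.7] rot deg [-0.   0.   0.3] tcp [0.4521 0.4256 0.2387] yaw 90.3 q6 2.19 t 23.925 gap 0.0292 F [ 0.5 -0.6 -0.8]
```

View pics/w15.png

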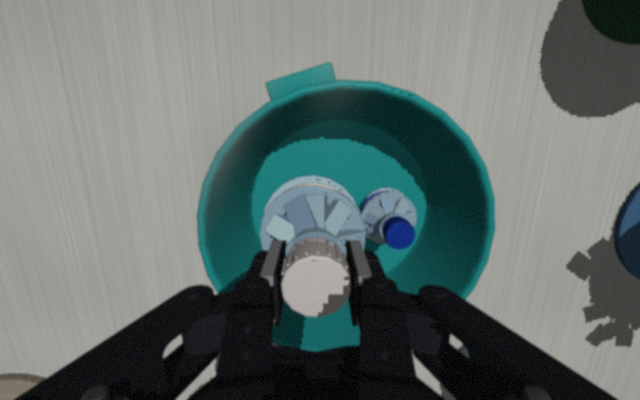

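>>> {"method": "arm_command", "body": {"motion": [{"x":-2,"y":1,"z":45,"rx":0,"ry":0,"rz":0,"hand":1},{"x":-2,"y":1,"z":90,"rx":0,"ry":0,"rz":0,"hand":1},{"x":-2,"y":1,"z":130,"rx":0,"ry":0,"rz":0,"hand":1},{"x":-2,"y":1,"z":155,"rx":0,"ry":0,"rz":0,"hand":1},{"x":-2,"y":1,"z":166,"rx":0,"ry":0,"rz":0,"hand":1},{"x":-2,"y":1,"z":171,"rx":0,"ry":0,"rz":0,"hand":1},{"x":-2,"y":1,"z":173,"rx":0,"ry":0,"rz":0,"hand":1},{"x":-2,"y":1,"z":174,"rx":0,"ry":0,"rz":0,"hand":1},{"x":-2,"y":1,"z":174,"rx":0,"ry":0,"rz":0,"hand":1}]}}

```text
clock: 25.1
tcp_pos: [0.4542, 0.4216, 0.0659]
orientation: [0.0, 0.707, 0.707, 0.001]
wrist_force: [0.8, -0.8, -0.2]
finger_gap: 0.0292
```

>>> {"method": "arm_command", "body": {"motion": [{"x":0,"y":0,"z":1,"rx":0,"ry":0,"rz":0,"hand":1},{"x":0,"y":0,"z":1,"rx":0,"ry":0,"rz":0,"hand":1}]}}

```text
clock: 25.35
tcp_pos: [0.4541, 0.4219, 0.0658]
orientation: [0.0, 0.707, 0.708, 0.001]
wrist_force: [-1.2, -1.4, 6.3]
finger_gap: 0.0287
```

Contact. Release and lift, then on to red.

>>> {"method": "arm_command", "body": {"motion": [{"x":0,"y":0,"z":0,"rx":0,"ry":0,"rz":0,"hand":-1},{"x":0,"y":0,"z":0,"rx":0,"ry":0,"rz":0,"hand":-1},{"x":0,"y":0,"z":0,"rx":0,"ry":0,"rz":0,"hand":-1},{"x":0,"y":0,"z":0,"rx":0,"ry":0,"rz":0,"hand":-1},{"x":0,"y":0,"z":-40,"rx":0,"ry":0,"rz":0,"hand":-1},{"x":0,"y":0,"z":-90,"rx":0,"ry":0,"rz":0,"hand":-1},{"x":0,"y":0,"z":-140,"rx":0,"ry":0,"rz":0,"hand":-1},{"x":0,"y":0,"z":-160,"rx":0,"ry":0,"rz":0,"hand":-1}]}}

```text
clock: 26.35
tcp_pos: [0.455, 0.4222, 0.2281]
orientation: [0.0, 0.707, 0.707, 0.003]
wrist_force: [-0.6, -0.1, 0.7]
finger_gap: 0.0855
```

```bash
python3 -c "
from h import *
delta(.5845,-.085,.2)
p=shot('wrist','w16.png')
q=pts(p);print(circ(q,(.454,.422),.085,.105,.03),circ(q,(.536,.3755),.085,.105,.03))
"
```

```text
delta mm [-507.4  128.9   27.1] rot deg [ 0.3 -0.2  0.1] tcp [0.455  0.4222 0.2281] yaw 90.1 q6 2.19 t 26.35 gap 0.0855 F [-0.6 -0.1  0.7]
[4.548e-01 4.204e-01 1.560e-02 8.370e+02] [5.375e-01 3.750e-01 1.560e-02 7.810e+02]
```

View pics/w16.png

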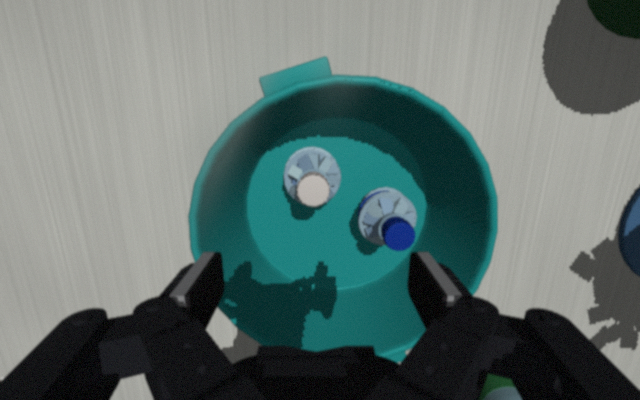

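>>> {"method": "arm_command", "body": {"motion": [{"x":-50,"y":10,"z":0,"rx":0,"ry":0,"rz":0,"hand":-1},{"x":-110,"y":24,"z":0,"rx":0,"ry":0,"rz":0,"hand":-1},{"x":-170,"y":38,"z":0,"rx":0,"ry":0,"rz":0,"hand":-1},{"x":-230,"y":52,"z":0,"rx":0,"ry":0,"rz":0,"hand":-1},{"x":-290,"y":66,"z":0,"rx":0,"ry":0,"rz":0,"hand":-1},{"x":-350,"y":82,"z":0,"rx":0,"ry":0,"rz":0,"hand":-1},{"x":-410,"y":100,"z":5,"rx":0,"ry":0,"rz":0,"hand":-1},{"x":-465,"y":116,"z":25,"rx":0,"ry":0,"rz":0,"hand":-1},{"x":-500,"y":127,"z":50,"rx":0,"ry":0,"rz":0,"hand":-1},{"x":-507,"y":129,"z":67,"rx":0,"ry":0,"rz":0,"hand":-1}]}}

```text
clock: 27.65
tcp_pos: [0.583, -0.0879, 0.1548]
orientation: [-0.001, 0.708, 0.706, -0.001]
wrist_force: [-0.5, 0.8, -0.7]
finger_gap: 0.0856
```

>>> {"method": "arm_command", "body": {"motion": [{"x":0,"y":0,"z":0,"rx":0,"ry":0,"rz":0,"hand":-1}]}}

```text
clock: 27.78
tcp_pos: [0.5817, -0.0851, 0.155]
orientation: [-0.002, 0.707, 0.707, -0.001]
wrist_force: [-0.5, 0.8, -0.6]
finger_gap: 0.0853
```

```bash
python3 -c "
from h import *
p=shot('wrist','w17.png')
delta(.5845,-.085,.058)
print(circ(pts(p),(.5845,-.085),.082,.105,.03))
"
```

```text
delta mm [-0.5  2.4 98.4] rot deg [-0.1 -0.1  0.1] tcp [ 0.5824 -0.0846  0.1564] yaw 90.1 q6 1.29 t 27.825 gap 0.0855 F [-0.3  0.3  0.3]
[ 5.870e-01 -8.690e-02  1.560e-02  1.359e+03]
```

View pics/w17.png

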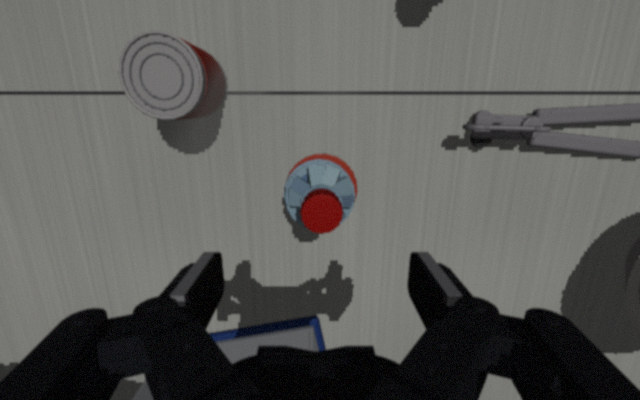

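>>> {"method": "arm_command", "body": {"motion": [{"x":-1,"y":2,"z":40,"rx":0,"ry":0,"rz":0,"hand":-1},{"x":-1,"y":2,"z":80,"rx":0,"ry":0,"rz":0,"hand":-1},{"x":-1,"y":2,"z":97,"rx":0,"ry":0,"rz":0,"hand":-1},{"x":-1,"y":2,"z":97,"rx":0,"ry":0,"rz":0,"hand":1},{"x":-1,"y":2,"z":97,"rx":0,"ry":0,"rz":0,"hand":1},{"x":-1,"y":2,"z":97,"rx":0,"ry":0,"rz":0,"hand":1},{"x":-1,"y":2,"z":97,"rx":0,"ry":0,"rz":0,"hand":1},{"x":-1,"y":2,"z":97,"rx":0,"ry":0,"rz":0,"hand":1},{"x":-1,"y":2,"z":97,"rx":0,"ry":0,"rz":0,"hand":1},{"x":-1,"y":2,"z":97,"rx":0,"ry":0,"rz":0,"hand":1}]}}

```text
clock: 29.08
tcp_pos: [0.5864, -0.0869, 0.062]
orientation: [0.001, 0.707, 0.707, 0.001]
wrist_force: [-1.2, 1.0, 6.5]
finger_gap: 0.029
```

>>> {"method": "arm_command", "body": {"motion": [{"x":0,"y":0,"z":-45,"rx":0,"ry":0,"rz":0,"hand":1},{"x":0,"y":0,"z":-100,"rx":0,"ry":0,"rz":0,"hand":1},{"x":0,"y":0,"z":-150,"rx":0,"ry":0,"rz":0,"hand":1},{"x":30,"y":-20,"z":-175,"rx":0,"ry":0,"rz":0,"hand":1},{"x":80,"y":-45,"z":-180,"rx":0,"ry":0,"rz":0,"hand":1},{"x":135,"y":-65,"z":-180,"rx":0,"ry":0,"rz":0,"hand":1},{"x":190,"y":-85,"z":-180,"rx":0,"ry":0,"rz":0,"hand":1},{"x":245,"y":-100,"z":-180,"rx":0,"ry":0,"rz":0,"hand":1},{"x":300,"y":-115,"z":-180,"rx":0,"ry":0,"rz":0,"hand":1},{"x":350,"y":-125,"z":-180,"rx":0,"ry":0,"rz":0,"hand":1}]}}

```text
clock: 30.32
tcp_pos: [0.4592, 0.2651, 0.2408]
orientation: [0.0, 0.707, 0.708, 0.0]
wrist_force: [0.4, 0.5, -1.2]
finger_gap: 0.0285
```

```bash
python3 -c "
from h import *
delta(.4535,.328,.24)
"
```

```text
delta mm [62.9 -5.6  0.9] rot deg [ 0.1 -0.   0.1] tcp [0.4592 0.2651 0.2408] yaw 90.1 q6 1.94 t 30.325 gap 0.0285 F [ 0.4  0.5 -1.2]
```

>>> {"method": "arm_command", "body": {"motion": [{"x":40,"y":-4,"z":0,"rx":0,"ry":0,"rz":0,"hand":1},{"x":61,"y":-6,"z":0,"rx":0,"ry":0,"rz":0,"hand":1},{"x":62,"y":-6,"z":20,"rx":0,"ry":0,"rz":0,"hand":1},{"x":62,"y":-6,"z":65,"rx":0,"ry":0,"rz":0,"hand":1},{"x":62,"y":-6,"z":110,"rx":0,"ry":0,"rz":0,"hand":1},{"x":62,"y":-6,"z":145,"rx":0,"ry":0,"rz":0,"hand":1},{"x":62,"y":-6,"z":162,"rx":0,"ry":0,"rz":0,"hand":1},{"x":62,"y":-6,"z":170,"rx":0,"ry":0,"rz":0,"hand":1},{"x":62,"y":-6,"z":172,"rx":0,"ry":0,"rz":0,"hand":1},{"x":62,"y":-6,"z":172,"rx":0,"ry":0,"rz":0,"hand":1}]}}

```text
clock: 31.58
tcp_pos: [0.4546, 0.3255, 0.0691]
orientation: [0.0, 0.707, 0.707, 0.001]
wrist_force: [0.2, 0.4, -0.7]
finger_gap: 0.0288
```

>>> {"method": "arm_command", "body": {"motion": [{"x":0,"y":0,"z":1,"rx":0,"ry":0,"rz":0,"hand":1},{"x":0,"y":0,"z":2,"rx":0,"ry":0,"rz":0,"hand":1},{"x":0,"y":0,"z":2,"rx":0,"ry":0,"rz":0,"hand":1}]}}

```text
clock: 31.95
tcp_pos: [0.4543, 0.3256, 0.0671]
orientation: [0.0, 0.707, 0.708, 0.001]
wrist_force: [-1.0, -0.3, 4.0]
finger_gap: 0.0291
```

>>> {"method": "arm_command", "body": {"motion": [{"x":0,"y":0,"z":0,"rx":0,"ry":0,"rz":0,"hand":-1},{"x":0,"y":0,"z":0,"rx":0,"ry":0,"rz":0,"hand":-1},{"x":0,"y":0,"z":0,"rx":0,"ry":0,"rz":0,"hand":-1},{"x":0,"y":0,"z":0,"rx":0,"ry":0,"rz":0,"hand":-1},{"x":0,"y":0,"z":-40,"rx":0,"ry":0,"rz":0,"hand":-1},{"x":0,"y":0,"z":-90,"rx":0,"ry":0,"rz":0,"hand":-1},{"x":0,"y":0,"z":-140,"rx":0,"ry":0,"rz":0,"hand":-1},{"x":-50,"y":-5,"z":-160,"rx":0,"ry":0,"rz":0,"hand":-1},{"x":-100,"y":-10,"z":-160,"rx":0,"ry":0,"rz":0,"hand":-1},{"x":-160,"y":-15,"z":-160,"rx":0,"ry":0,"rz":0,"hand":-1}]}}

```text
clock: 33.2
tcp_pos: [0.4392, 0.1643, 0.2267]
orientation: [0.001, 0.706, 0.708, 0.001]
wrist_force: [1.2, -0.6, 0.2]
finger_gap: 0.0856
```

>>> {"method": "arm_command", "body": {"motion": [{"x":-60,"y":0,"z":0,"rx":0,"ry":0,"rz":0,"hand":-1},{"x":-120,"y":0,"z":0,"rx":0,"ry":0,"rz":0,"hand":-1},{"x":-170,"y":0,"z":0,"rx":0,"ry":0,"rz":0,"hand":-1},{"x":-190,"y":0,"z":0,"rx":0,"ry":0,"rz":0,"hand":-1},{"x":-190,"y":0,"z":0,"rx":0,"ry":0,"rz":0,"hand":-1}]}}

```text
clock: 33.83
tcp_pos: [0.4393, -0.026, 0.2263]
orientation: [0.0, 0.708, 0.706, 0.0]
wrist_force: [-0.6, 0.2, -0.0]
finger_gap: 0.0854
```

```bash
python3 - <<'E'
from h import *
a=shot('top','t18.png');b=shot('side','s18.png')
for nm,p in (('top',a),('side',b)):
  q=pts(p)
  for n,c in (('tinA',(.508,-.322)),('tinB',(.527,-.421))): print(nm,n,circ(q,c,.069,.084,.04))
  print('sealed',circ(q,(.473,.008),.055,.07,.04))
  print('whole',circ(q,(.685,.146),.14,.16,.03))
  for n,c in (('blue',(.537,.375)),('red',(.454,.325)),('white',(.454,.421))): print(nm,n,circ(q,c,.085,.105,.03))
for r in finder.masks_of(a,'can_opener')[:1]: print(r['at'],np.median(pts(a,r['region']),0))
E
```

```text
top tinA [ 5.067e-01 -3.182e-01  2.960e-02  1.090e+02]
top tinB [ 5.255e-01 -4.183e-01  3.030e-02  1.140e+02]
sealed [4.721e-01 8.200e-03 2.940e-02 3.470e+02]
whole [6.855e-01 1.461e-01 1.530e-02 1.160e+02]
top blue [5.356e-01 3.751e-01 1.520e-02 1.090e+02]
top red [4.532e-01 3.266e-01 1.520e-02 1.120e+02]
top white [4.526e-01 4.216e-01 1.600e-02 1.180e+02]
side tinA [ 5.078e-01 -3.188e-01  3.310e-02  8.000e+01]
side tinB [ 0.5252 -0.4187  0.0306 24.    ]
sealed [4.737e-01 7.500e-03 3.110e-02 2.730e+02]
whole [6.847e-01 1.468e-01 1.560e-02 9.700e+01]
side blue [5.361e-01 3.757e-01 1.600e-02 1.510e+02]
side red [4.535e-01 3.269e-01 1.610e-02 1.550e+02]
side white [4.526e-01 4.211e-01 1.570e-02 1.820e+02]
[322.9, 139.7] [ 0.80275973 -0.03071762  0.01224604]
```

View pics/t18.png

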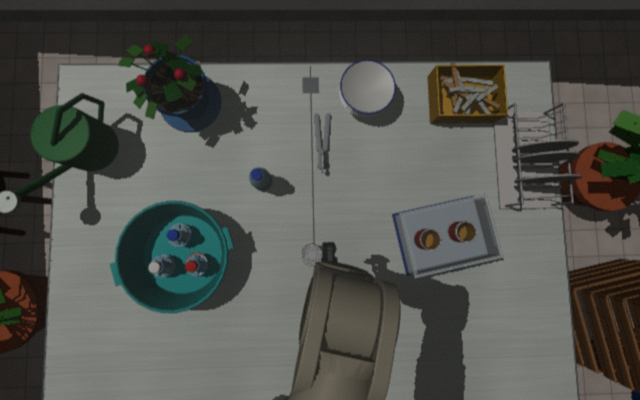

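View pics/s18.png

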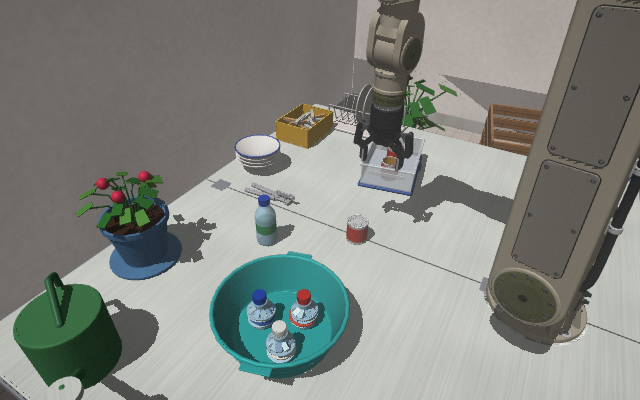

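All five are in place: caps at about (178,235), (160,268), (196,266) in the basin and tins at (428,239), (461,231) in the box. The whole bottle, sealed tin and opener are unmoved.

```bash
python3 -c "
from h import *
print(hand_in())"
```

```text
the job is handed in; nothing more can be done
None
```

The job is done and handed in: the three squashed bottles stand in the basin and the two empty tins stand mouth up in the box. It took about 34 s of the 128 s allowed.

- **Bottles:** all three are upright on the basin floor, about 55 mm from its axis and about 95 mm apart.
- **Tins:** both are on the box floor, about 100 mm apart and roughly 50 mm either side of its centre along its length.
- **Things left alone:** the top camera puts the whole bottle and the unopened tin within about 1 mm of where they started. The can opener is within about 4 mm, which is within measurement noise.
- **Robot:** the gripper was open and clear of everything, 0.23 m above the table. The highest wrist reading at the end of any move was about 7 N.

No check failed or disagreed. The box and basin centres come from fits to the depth images, so they are only good to a few millimetres.

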